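Seat a tube's stopper in the guarded bench press and keep it pressed

TASK

Take the short glass tube whose stopper stands proud out of the rack and stand it, stopper up, right down in the nest of the bench press; the safety catch stays on until the tube stands there released. Then swing the safety catch towards you, out from under the lever, pull the lever all the way down so that the ram pushes the stopper fully home, and finish while still holding the lever down, because trapped air pushes the stopper out again. Press the stopper home with the ram only, not by hand, and leave the other tubes, the pen and the canister where they are.

Things in the scene. Friction and masses are not known exactly. Their poses are not given: they have to be found in the camera images.
- press: Bench stopper press, 184 x 108 mm cast grey base, top of base at z = 18 mm, fixed to the desk; origin under the middle of the base, x axis to its back, y axis to its left seen from its front, z up. Front (-x side) roughly towards the robot. From front to back: a steel nest block (40 x 40 mm, top 54 mm above the desk) at x = -32 mm; behind it a column (46 mm wide, 139 mm high) whose axle carries the lever; at the right of the column (-y) the safety catch.
- nest_floor (a point): Floor of the nest's round upright hole, on its axis, 18 mm above the desk. Hole 16 mm in diameter, 36 mm deep, its mouth 54 mm above the desk and widened by a 4 mm chamfer to 24 mm. A tube standing in it has its glass foot on this point.
- lever_axle (a point): Middle of the lever's axle (along the press's y), 120 mm above the desk, at press x = +60 mm.
- lever_grip (a point): Middle of the lever's hand grip: a round rubber bar 18 mm in diameter and 56 mm long along the press's y, 172 mm from the axle, carried at its ends by two flat arms (each 7 mm thick, centre lines 72 mm apart), so 65 mm are open between the arms behind the bar. It stands about 290 mm above the desk when raised and ends 118 mm above the desk, in front of the base, when pulled down.
- lever (a joint): Lever angle (rad): 0 = raised, leaning 10 degrees back; grows as the grip comes towards the front and down; 1.75 = level; 1.76 with the stopper home (hard stop 1.785). A spring lifts it: 0.5 N at the grip when raised, 3.5 N when level; it flies up if let go. Pushing the stopper home takes about 10 N at the grip in all; 12 to 20 N holds it firmly. Catch on: blocked within 0.1 rad.
- ram_pad (a point): Centre of the face of the ram's rubber pad (22 mm in diameter), on a bridge between the lever's arms, 92 mm from the axle; it comes down over the nest as the lever is lowered.
- catch_pivot (a point): Pivot of the safety catch, axis along the press's y, 55 mm above the desk, at press x = +22 mm, y = -36 mm. The catch is a steel prop 59 mm high on this pivot; upright it stands under a lug of the lever's right hub and blocks the lever.
- catch_knob (a point): Middle of the catch's black ribbed knob: a round bar 14 mm in diameter and 28 mm long along the press's y (it sticks out to the right of the press, to y = -82 mm), 44 mm from the pivot; 99 mm above the desk when the catch is on. Free space of 25 mm or more before and behind it.
- catch (a joint): Catch angle (rad): 0 = on, prop upright (3 degrees back); grows as the knob swings towards the front of the press and down; stop at 1.30, lying forward. The lug is clear beyond about 0.4. Stiff hinge (about 1.2 N at the knob), stays where it is left.
- tube: Short glass tube to be closed, 14 mm in diameter and 75 mm long, with a paper band, in one of three holes of the rack; origin at the centre of its round foot, z along the tube towards the stopper. Its grey stopper has a flat ribbed head 17 mm in diameter and 12 mm high (the other tubes have tall smooth caps and are a little longer). The whole weighs about 32 g. Lift it by the stopper's head: the stopper does not come off.
- tube_foot (a point): Centre of the tube's foot (the same point as the tube's origin).
- stopper_top (a point): Centre of the top of the stopper's head: 95 mm above the foot while proud, 87 mm when fully home.
- stopper (a joint): How far the stopper is pushed in (m): 0 to 0.001 at the start (8 mm gap between head and glass rim), 0.008 = home, head on the rim. It needs 3 N to start and 11 N to go home, and springs back to about 0.003 when let go.
- rack: Clear tube rack, 50 (x) x 131 (y) x 56 mm, fixed to the desk; origin under its middle, floor 4 mm above the desk. Two rows of six square holes (16 x 17 mm): columns at y = -51, -31, -10, 10, 31, 51 mm, rows at x = -10.5 and +10.5 mm. Tubes stand in row x = -10.5 mm at y = -51, -10 and 31 mm, in any order.
- tube_b: Bystander: sealed blood tube with a tall smooth cap, 16 mm in diameter over the cap, 82 mm high, standing in the rack; origin at its foot.
- tube_c: Bystander: a second tube like it, in the rack.
- canister: Bystander: black canister, 37 x 37 x 63 mm, standing on the desk near the press; origin under its middle.
- pen: Bystander: felt marker, 9 mm thick and 140 mm long, lying on the desk; origin at its middle, on the underside.

How it is judged:
By the outcome, as a careful person would: the job done as asked, in the order asked, and still so for the second after the job is handed in, while the arm keeps its last pose, push and grip.
It also fails if it takes over 61 s, if anything falls off the work surface, if the arm or the gripper's body presses on something with over 40 N, if the wrist force passes 120 N, or if a joint passes its speed limit or range.

ROBOT

A 6-joint arm with a two-finger parallel gripper is mounted at the origin on a cart in front of the work surface, level with it; the furniture and walls round the work are solid. World frame = base frame: x ahead of the robot, y to its left, z up, the work surface at z = 0. Lengths are in m, angles in rad, forces in N, time in s.
With the tool pointing down it reaches from about 0.25 to 0.725 m from the base axis. Payload 4 kg.
Tool frame: the origin (TCP) lies midway between the tips of the shut fingers; the grasp point (between the pads) lies 19 mm behind it; z points along the fingers, y is the line along which they close (so a half turn about z gives the same grasp; the last joint's range is limited). The gripper opens to 85 mm and grips with 20 to 120 N. Pads are 22 mm wide; open, the fingers measure 114 mm over their backs; the gripper's body (76 mm by 85 mm) begins 54 mm behind the grasp point. The pads swing forward as they close: fully open they stand 13 mm farther back than shut.
Start: joints at [-1.202, 0.241, 0.005, 1.335, 0, 1.571], TCP at [0.18, -0.466, 0.231] pointing down, gripper open.
Joint ranges: [-2.72, 2.72], [-1.05, 1.87], [-1.09, 1.28], [-1.99, 2.15], [-1.42, 1.44], [-3.14, 3.14]. Speed limits (rad/s): [2.79, 2.79, 3.14, 3.14, 3.14, 3.14].

INTERFACE

Orientations are given as a unit quaternion [x, y, z, w].
In Python, from workcell import bot gives the robot as it stands.
- The arm moves only by the tool play_rows, never from a script. Its argument "moves" is a list of rows, each a list of 3 entries, a list of its own where there are three numbers: the opening, from -1 (shut) to 1 (fully open), then the shift along the tool's x, y, z in cm, then the turn, a rotation vector about the tool's x, y, z in rad. A call has 1 to 12 rows; each row shifts and turns the commanded pose from where the row before left it, along the tool's axes as they then stand; what a row does not reach is not made up. A row lasts 1/12 s, in which the tool goes at most 41.7 mm and 7.16 degrees, less where a joint would pass 70% of its speed; a pose out of reach is approached as far as the arm can. A call is refused whole if a number of a shift passes 4.17 or a number of a turn 0.125, either way. A call with a gripper value outside its range is refused whole. The fingers move at their own pace and stop on an object; the grip force is fixed at half the most. Time passes only in rows, so rows that do not move let the fingers close. It gives the time, the measured TCP pose, the force and the opening at its end, in the units of the state.
- bot.get_obs(): the state, without advancing time (a new reading comes with each control period).
- bot.camera(name): name is "side" or "top"; returns (picture, depth): 480x640x3 uint8, red, green, blue; 480x640 float32, m along the optical axis (not along the pixel's ray), 0 where there is no reading.
- bot.camera_info(name): a dict with "K" (3x3 intrinsics, pixels), "world_from_camera" (4x4, takes a point from camera to world coordinates). Camera axes: x right, y up, looking along -z (the intrinsics and any distortion apply to the point x, -y, -z); pixel columns grow to the right and rows downward; lengths in m; the calibration is good to about 2 mm. A picture is of the moment at which its call begins. camera_info takes no time and is no camera call.
- bot.job_done(): hands the job in, once; it reports no verdict.
The state is a dict: "clock": time; "joint_pos": joint angles; "joint_vel": joint speeds; "tau": joint torques, N m; "eef_pos": TCP position; "tool_rot": TCP orientation; "ft_force": force on the tool from outside, world axes, zero at the start; "ft_torque": the same for the moment, N m; "grip_width": finger opening in m.
Only numpy, scipy, OpenCV 4.12 (cv2) and the standard library are available. Lean on these libraries where they do the work, as an engineer would, in place of code of your own. Each camera call takes 0.05 s, during which the arm holds its last target. There are 200 camera calls.

## Working session

There is one attempt and no reset: what is moved stays moved. The work goes in short steps, Python scripts to look and compute and a tool call to move; the robot and the scene stay as the last step left them, time stands still between calls to the robot, and variables do not carry over. Pictures are saved under pics/ and viewed, on a budget of 10 in all, crops included, one or two more only if the job needs it, and the job is handed in when it is done.

Besides the shell and the picture viewer there is one more tool, called after "Request:" as a command line: name --argument value ..., lists and objects as JSON in quotes. play_rows: Moves the arm, as the interface text tells. Its arguments: {"type":"object","properties":{"moves":{"type":"array"}},"required":["moves"]}

```bash
ls; mkdir -p pics
python3 - <<'E'
from workcell import bot
import cv2,numpy as np
o=bot.get_obs()
for k,v in o.items(): print(k,np.round(v,4))
for n in("side","top"):
    im,d=bot.camera(n); cv2.imwrite(f"pics/{n}0.png",im[:,:,::-1]); np.savez(f"pics/{n}0.npz",im=im,d=d)
    i=bot.camera_info(n); print(n,{k:np.round(v,4).tolist() if not isinstance(v,str) else v for k,v in i.items()})
    print((d>0).mean())
E
```

```text
pics
clock 0.0
joint_pos [-1.202   0.2414  0.0037  1.3352  0.      1.5708]
joint_vel [-0.0013 -0.0011 -0.0003  0.0005  0.001   0.0006]
tau [ 4.00000e-04 -3.72318e+01  2.52407e+01  1.70000e-02 -1.00000e-04
 -0.00000e+00]
eef_pos [ 0.18   -0.4658  0.2304]
tool_rot [ 9.830e-01  1.834e-01 -2.000e-04 -1.000e-03]
ft_force [-0.2855 -0.4801 -0.7645]
ft_torque [ 0.0015 -0.0319  0.0253]
grip_width 0.085
side {'K': [[527.4327, 0.0, 311.3352], [0.0, 527.4327, 243.7107], [0.0, 0.0, 1.0]], 'world_from_camera': [[0.9895, 0.1081, -0.0962, 0.3797], [-0.1434, 0.6435, -0.7519, -0.7743], [-0.0194, 0.7578, 0.6522, 0.9682], [0.0, 0.0, 0.0, 1.0]]}
0.9960774739583333
top {'K': [[454.1382, 0.0, 317.4756], [0.0, 454.1382, 242.695], [0.0, 0.0, 1.0]], 'world_from_camera': [[-0.0181, 0.9957, -0.0912, 0.3784], [-0.9998, -0.0183, -0.001, 0.1524], [-0.0027, 0.0912, 0.9958, 1.4209], [0.0, 0.0, 0.0, 1.0]]}
0.9958821614583333
```

View pics/side0.png

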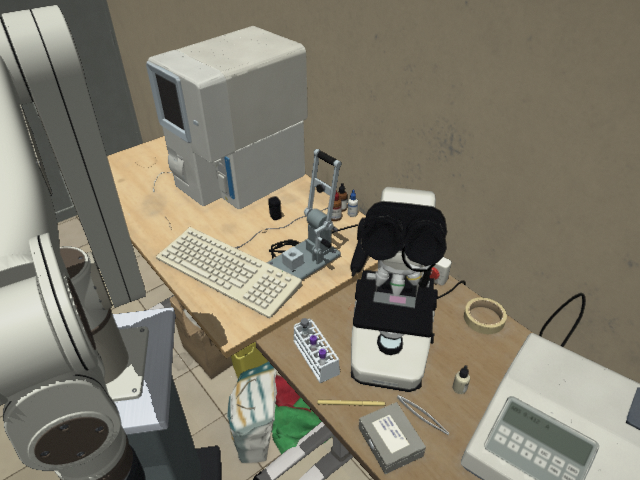

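View pics/top0.png

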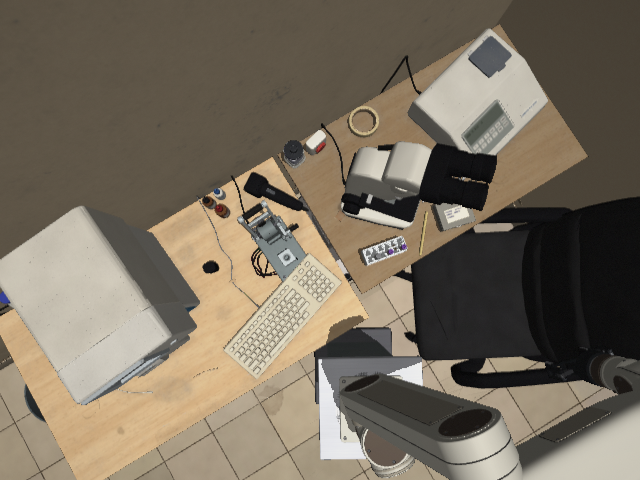

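Side: rack at about (316,348) with its tubes, press nest at (291,257), raised lever grip at (327,157), canister at (275,208). Top: rack (385,250), nest (288,257). I enlarge these.

```bash
cat > h.py <<'E'
from workcell import bot
import cv2,numpy as np
from scipy.spatial.transform import Rotation as R
I={n:bot.camera_info(n) for n in("side","top")}
def shot(n,tag):
    im,d=bot.camera(n); np.savez(f"pics/{n}{tag}.npz",im=im,d=d); return im,d
def load(n,tag):
    z=np.load(f"pics/{n}{tag}.npz"); return z["im"],z["d"]
def ray(n,u,v):
    K=np.array(I[n]["K"]);W=np.array(I[n]["world_from_camera"])
    c=np.array([(u-K[0,2])/K[0,0],-(v-K[1,2])/K[1,1],-1.]); return W[:3,3],W[:3,:3]@c
def onz(n,u,v,z):
    o,r=ray(n,u,v); return o+r*(z-o[2])/r[2]
def atd(n,u,v,d):
    o,r=ray(n,u,v); return o+r*d
def tri(a,b):   # a,b pixel in side, top
    o1,r1=ray("side",*a);o2,r2=ray("top",*b)
    s=np.linalg.lstsq(np.c_[r1,-r2],o2-o1,rcond=None)[0]
    p,q=o1+s[0]*r1,o2+s[1]*r2; return (p+q)/2,np.linalg.norm(p-q)
def proj(n,P):
    K=np.array(I[n]["K"]);W=np.array(I[n]["world_from_camera"])
    c=W[:3,:3].T@(np.array(P)-W[:3,3]); return K[0,0]*c[0]/-c[2]+K[0,2],K[1,1]*-c[1]/-c[2]+K[1,2]
def crop(im,u0,v0,w,h,s):
    return cv2.resize(im[v0:v0+h,u0:u0+w,::-1],None,fx=s,fy=s,interpolation=cv2.INTER_CUBIC)
def board(path,*cs):
    H=max(c.shape[0] for c in cs)
    o=np.hstack([cv2.copyMakeBorder(c,0,H-c.shape[0],0,4,cv2.BORDER_CONSTANT) for c in cs]); cv2.imwrite(path,o); print(o.shape)
E
python3 - <<'E'
from h import *
s,ds=load("side",0) ; t,dt=load("top",0)
board("pics/c1.png",crop(s,262,140,84,150,4),crop(s,288,312,56,72,8))
a=crop(t,232,192,80,90,5);b=crop(t,355,228,56,44,7)
board("pics/c2.png",a,b)
E
```

```text
(600, 792, 3)
(450, 800, 3)
```

View pics/c1.png

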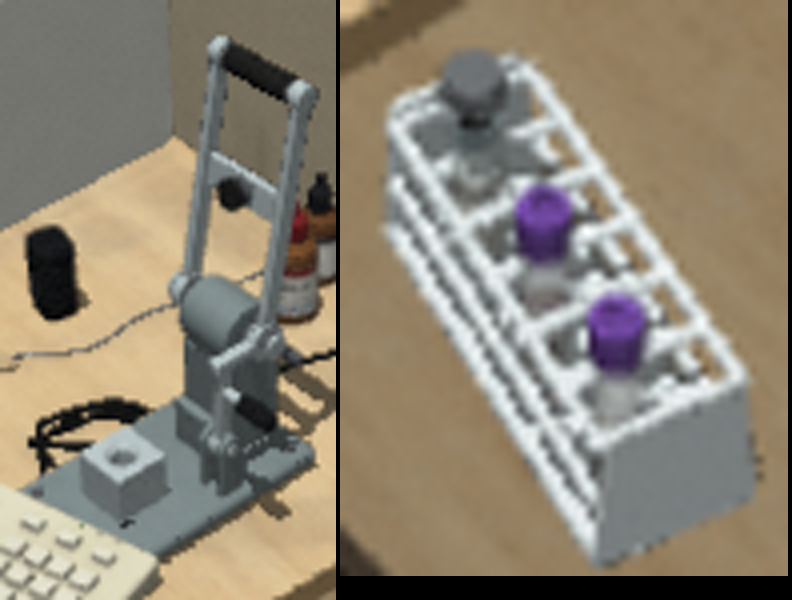

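View pics/c2.png

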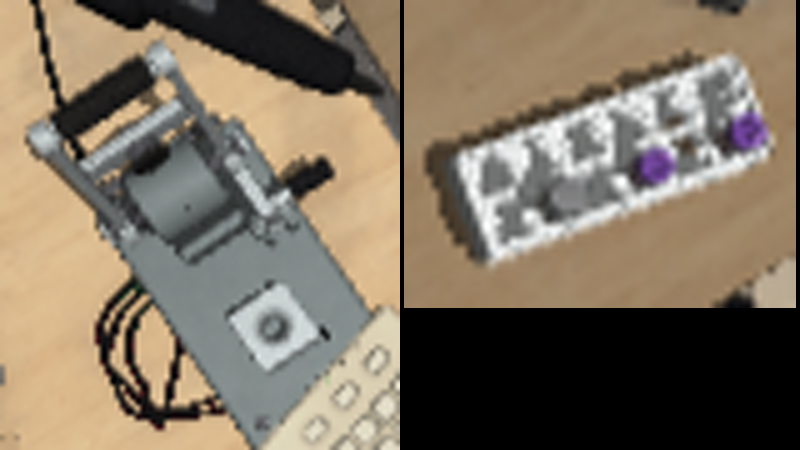

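Crop 1: proud grey stopper is the rack's back-left tube, head top at side ≈(304.5,321.3); purple caps are the other two; nest mouth at side ≈(292.4,254.4); knob at (325,242), pad at (320,188). Crop 2: nest mouth at top ≈(286.5,257.1), stopper ≈(379.3,255.8), knob end ≈(297,226).

Run:
```python
from h import *
np.set_printoptions(precision=4,suppress=True)
def cloud(n):
    im,d=load(n,0); v,u=np.mgrid[:480,:640]; o,_=ray(n,0,0)
    K=np.array(I[n]["K"]);W=np.array(I[n]["world_from_camera"])
    c=np.stack([(u-K[0,2])/K[0,0],-(v-K[1,2])/K[1,1],-np.ones(u.shape)],-1)@W[:3,:3].T
    return im,d,o+c*d[...,None]
C={n:cloud(n) for n in("side","top")}
P0=lambda p,s,o:((p[0]+.5)/s-.5+o[0],(p[1]+.5)/s-.5+o[1])
pairs={"stopper":(P0((134,75),8,(288,312)),P0((171,195),7,(355,228))),
"nest":(P0((122,458),4,(262,140)),P0((273,326),5,(232,192))),
"gripL":(P0((220,46),4,(262,140)),P0((41,136),5,(232,192))),
"gripR":(P0((303,93),4,(262,140)),P0((160,57),5,(232,192))),
"knob_end":(P0((268,418),4,(262,140)),P0((325,168),5,(232,192)))}
for k,(a,b) in pairs.items(): print(k,*tri(a,b),np.round(a,1),np.round(b,1))
for n,(im,d,X) in C.items():
    hsv=cv2.cvtColor(im,cv2.COLOR_RGB2HSV)
    m=((hsv[...,0]>120)&(hsv[...,0]<150)&(hsv[...,1]>90)).astype(np.uint8)
    nn,l,st,ce=cv2.connectedComponentsWithStats(m)
    for i in range(1,nn):
        if st[i,4]>8:
            Y=X[l==i]; print(n,"purple",ce[i],st[i,4],Y.mean(0),"zmax",np.percentile(Y[:,2],95),d[l==i].mean())
    # stopper by height in the neighbourhood
    p,_=tri(*pairs["stopper"]); 
    near=np.linalg.norm(X[...,:2]-p[:2],axis=-1)<.022
    Y=X[near&(X[...,2]>.075)]; print(n,"stopper cloud",len(Y),Y.mean(0),Y.min(0),Y.max(0))
    vv,uu=np.nonzero(near&(X[...,2]>.085)); print(uu.mean(),vv.mean())
    q,_=tri(*pairs["nest"]); near=np.linalg.norm(X[...,:2]-q[:2],axis=-1)<.03
    m=near&(X[...,2]>.048)&(X[...,2]<.062); Y=X[m]
    print(n,"nest top",len(Y),np.median(Y[:,2]),cv2.minAreaRect((Y[:,:2]*1000).astype(np.float32)))
    m=(abs(X[...,2]-.018)<.005)&(np.linalg.norm(X[...,:2]-q[:2],axis=-1)<.2)
    hs=hsv[...,1]<70
    m2=(m&hs).astype(np.uint8); nn,l,st,ce=cv2.connectedComponentsWithStats(m2); i=1+st[1:,4].argmax(); Y=X[l==i]
    print(n,"base",len(Y),cv2.minAreaRect((Y[:,:2]*1000).astype(np.float32)))
```

```text
stopper [ 0.4575 -0.0246  0.1011] 0.002633989467787114 [304.3 320.9] [379.  255.4]
nest [0.4611 0.2489 0.0521] 0.00321066809503301 [292.1 254.1] [286.2 256.8]
gripL [0.5438 0.3471 0.2938] 0.0030566589831113097 [316.6 151.1] [239.8 218.8]
gripR [0.5838 0.2873 0.2923] 0.0013402151410214175 [337.4 162.9] [263.6 203. ]
knob_end [0.5507 0.2138 0.1035] 0.001632941419215352 [328.6 244.1] [296.6 225.2]
side purple [312.9231 339.4615] 52 [ 0.4689 -0.0635  0.0836] zmax 0.08903453830886046 1.1200098
side purple [321.8824 353.098 ] 51 [ 0.482  -0.1019  0.0837] zmax 0.08853114115631328 1.0923258
side stopper cloud 80 [ 0.4561 -0.0243  0.093 ] [ 0.4482 -0.0322  0.0751] [ 0.4647 -0.0116  0.102 ]
304.3492063492063 322.06349206349205
side nest top 180 0.05445634921988496 ((460.12103271484375, 249.90689086914062), (43.44237518310547, 44.031837463378906), 33.03455352783203)
side base 2934 ((402.5527648925781, 269.4105224609375), (306.22161865234375, 251.9113006591797), 42.05874252319336)
top purple [403.2632 246.3684] 19 [ 0.485  -0.0987  0.0872] zmax 0.09062802128076801 1.3375705
top purple [390.1176 251.4118] 17 [ 0.4709 -0.0597  0.086 ] zmax 0.09131080481178962 1.3375592
top stopper cloud 30 [ 0.4586 -0.0217  0.0974] [ 0.4512 -0.0304  0.0752] [ 0.4663 -0.0137  0.1037]
377.8965517241379 255.51724137931035
top nest top 151 0.0546266670098039 ((462.6199035644531, 248.30044555664062), (40.09505844116211, 39.31722640991211), 32.81392288208008)
top base 2821 ((403.18572998046875, 217.02481079101562), (279.6384582519531, 247.0197296142578), 3.737075090408325)
```

```bash
cat >> h.py <<'E'
np.set_printoptions(precision=4,suppress=True)
YAW=np.radians(33.4); XP=np.array([np.cos(YAW),np.sin(YAW),0]);YP=np.array([-np.sin(YAW),np.cos(YAW),0])
def cloud(im,d,n):
    v,u=np.mgrid[:480,:640]; K=np.array(I[n]["K"]);W=np.array(I[n]["world_from_camera"])
    c=np.stack([(u-K[0,2])/K[0,0],-(v-K[1,2])/K[1,1],-np.ones(u.shape)],-1)@W[:3,:3].T
    return W[:3,3]+c*d[...,None]
def go(P,verbose=True):
    "shift in tool axes (cm) from the measured pose to TCP position P"
    o=bot.get_obs(); r=R.from_quat(o["tool_rot"]); t=r.inv().apply(np.array(P)-o["eef_pos"])*100
    print("clock",o["clock"],"pos",o["eef_pos"],"F",o["ft_force"],"w",o["grip_width"],"\nshift cm",np.round(t,2),"j",o["joint_pos"])
    return t
E
python3 - <<'E'
from h import *
o=np.array([.488,.2665,0])
for n in("side","top"):
    im,d=load(n,0);X=cloud(im,d,n).reshape(-1,3)
    Q=X-o; px,py=Q@XP,Q@YP
    print(n,"column profile y~0: ",[(int(a*1000),round(float(X[(abs(px-a)<.005)&(abs(py)<.05),2].max(initial=0)),3)) for a in np.arange(-.06,.1,.01)])
    # surroundings of the stopper in press-aligned frame: max z in 20 mm cells
    Q=X-np.array([.4575,-.023,0]);a,b=Q@XP,Q@YP
    for i in np.arange(-.1,.13,.02): print(int(i*1000),[round(float(X[(abs(a-i)<.01)&(abs(b-j)<.01),2].max(initial=0)),2) for j in np.arange(-.12,.13,.02)])
# obstacles on the way from the start and on to the press
X=np.vstack([cloud(*load(n,0),n).reshape(-1,3) for n in("side","top")])
for A,B in(((.25,-.35),(.457,-.023)),((.457,-.023),(.461,.249))):
    A,B=np.array(A),np.array(B);L=np.linalg.norm(B-A);e=(B-A)/L;s=(X[:,:2]-A)@e;c=abs((X[:,:2]-A)@np.array([-e[1],e[0]]))
    print([round(float(X[(abs(s-q)<.02)&(c<.07),2].max(initial=0)),2) for q in np.arange(0,L,.04)])
t=go([.4575,-.023,.2]);print(R.from_quat(bot.get_obs()["tool_rot"]).as_matrix())
E
```

```text
side column profile y~0:  [(-60, 0.025), (-49, 0.061), (-39, 0.058), (-29, 0.058), (-19, 0.059), (-9, 0.058), (0, 0.023), (10, 0.125), (20, 0.128), (30, 0.129), (40, 0.14), (50, 0.143), (60, 0.223), (70, 0.256), (80, 0.301), (90, 0.301)]
-100 [0.0, 0.0, 0.0, 0.0, 0.0, 0.0, 0.0, 0.0, 0.0, 0.0, 0.0, 0.0, 0.01]
-80 [0.01, 0.01, 0.01, 0.0, 0.01, 0.0, 0.0, 0.0, 0.0, 0.0, 0.0, 0.0, 0.0]
-60 [0.01, 0.0, 0.01, 0.0, 0.0, 0.0, 0.0, 0.01, 0.01, 0.01, 0.0, 0.01, 0.01]
-39 [0.01, 0.05, 0.05, 0.06, 0.0, 0.0, 0.0, 0.0, 0.01, 0.0, 0.01, 0.0, 0.0]
-19 [0.0, 0.06, 0.09, 0.06, 0.09, 0.06, 0.09, 0.05, 0.01, 0.01, 0.01, 0.0, 0.01]
0 [0.01, 0.06, 0.06, 0.06, 0.09, 0.06, 0.1, 0.1, 0.06, 0.01, 0.0, 0.0, 0.01]
20 [0.44, 0.05, 0.06, 0.06, 0.06, 0.05, 0.05, 0.06, 0.06, 0.0, 0.01, 0.0, 0.01]
40 [0.45, 0.18, 0.0, 0.0, 0.0, 0.05, 0.05, 0.06, 0.0, 0.0, 0.01, 0.01, 0.01]
60 [0.45, 0.44, 0.17, 0.0, 0.0, 0.0, 0.0, 0.01, 0.01, 0.0, 0.01, 0.01, 0.01]
80 [0.45, 0.44, 0.18, 0.17, 0.0, 0.01, 0.0, 0.01, 0.0, 0.0, 0.0, 0.0, 0.0]
100 [0.44, 0.44, 0.18, 0.17, 0.05, 0.0, 0.0, 0.0, 0.0, 0.0, 0.0, 0.0, 0.0]
120 [0.45, 0.44, 0.43
[... 911 characters left out ...]
.0, 0.01, 0.0, 0.01]
60 [0.45, 0.44, 0.17, 0.01, 0.01, 0.01, 0.0, 0.01, 0.01, 0.01, 0.01, 0.01, 0.01]
80 [0.45, 0.43, 0.18, 0.06, 0.01, 0.01, 0.01, 0.01, 0.01, 0.01, 0.01, 0.01, 0.01]
100 [0.44, 0.45, 0.18, 0.18, 0.05, 0.01, 0.01, 0.01, 0.01, 0.01, 0.01, 0.0, 0.01]
120 [0.45, 0.45, 0.44, 0.18, 0.18, 0.05, 0.01, 0.01, 0.01, 0.01, 0.01, 0.0, 0.01]
[0.69, 0.0, 0.0, 0.0, 0.0, 0.0, 0.0, 0.01, 0.09, 0.1]
[0.1, 0.06, 0.01, 0.02, 0.03, 0.04, 0.07]
clock 0.1 pos [ 0.18   -0.4659  0.2305] F [-0.7069  0.4735  0.5794] w 0.08581008441330781 
shift cm [ 41.85 -31.3    3.11] j [-1.202   0.2413  0.0039  1.3352  0.      1.5708]
[[ 0.9328  0.3605 -0.0007]
 [ 0.3605 -0.9328  0.0017]
 [ 0.     -0.0018 -1.    ]]
```

Request:
play_rows --moves '[[0.1, [3.2, -2.4, 0], [0, 0, 0]], [0.1, [3.2, -2.4, 0], [0, 0, 0]], [0.1, [3.2, -2.4, 0], [0, 0, 0]], [0.1, [3.2, -2.4, 0], [0, 0, 0]], [0.1, [3.2, -2.4, 0], [0, 0, 0]], [0.1, [3.2, -2.4, 0], [0, 0, 0]], [0.1, [3.2, -2.4, 0], [0, 0, 0]], [0.1, [3.2, -2.4, 0], [0, 0, 0]], [0.1, [3.2, -2.4, 0], [0, 0, 0]], [0.1, [3.2, -2.4, 0], [0, 0, 0]], [0.1, [3.2, -2.4, 0], [0, 0, 0]], [0.1, [3.2, -2.4, 0], [0, 0, 0]]]'

```text
clock: 1.1
eef_pos: [0.435, -0.0573, 0.2311]
tool_rot: [0.983, 0.183, -0.0, 0.0]
ft_force: [-0.1, -0.1, -0.3]
grip_width: 0.0468
```

Request:
play_rows --moves '[[0.1, [0, 0, 0], [0, 0, -0.119]], [0.1, [0, 0, 0], [0, 0, -0.119]], [0.1, [0, 0, 0], [0, 0, -0.119]], [0.1, [0, 0, 0], [0, 0, -0.119]], [0.1, [0, 0, 0], [0, 0, -0.119]], [0.1, [0, 0, 0], [0, 0, -0.119]], [0.1, [0, 0, 0], [0, 0, -0.119]], [0.1, [0, 0, 0], [0, 0, -0.119]], [0.1, [0, 0, 0], [0, 0, -0.119]], [0.1, [0, 0, 0], [0, 0, -0.119]], [0.1, [0, 0, 0], [0, 0, -0.119]], [0.1, [0, 0, 0], [0, 0, -0.119]]]'

```text
clock: 2.1
eef_pos: [0.4342, -0.0592, 0.2308]
tool_rot: [0.621, 0.784, -0.0, -0.001]
ft_force: [-0.3, -0.6, -0.2]
grip_width: 0.0468
```

Request:
play_rows --moves '[[0.1, [0, 0, 0], [0, 0, -0.119]], [0.1, [0, 0, 0], [0, 0, -0.119]], [0.1, [0, 0, 0], [0, 0, -0.119]], [0.1, [0, 0, 0], [0, 0, 0]], [0.1, [0, 0, 0], [0, 0, 0]]]'

```text
clock: 2.52
eef_pos: [0.4343, -0.0593, 0.231]
tool_rot: [0.475, 0.88, -0.0, -0.0]
ft_force: [-0.1, 0.7, 0.7]
grip_width: 0.0473
```

Run:
```python
from h import *
go([.4575,-.023,.074]);print(R.from_quat(bot.get_obs()["tool_rot"]).as_matrix())
```

```text
clock 2.5167 pos [ 0.4343 -0.0593  0.231 ] F [-0.0619  0.7187  0.731 ] w 0.04733605145995806 
shift cm [ 1.76  3.94 15.7 ] j [-0.1357  0.1195 -0.145   1.3071 -0.      0.8552]
[[-0.548   0.8365 -0.0008]
 [ 0.8365  0.548   0.0001]
 [ 0.0005 -0.0007 -1.    ]]
```

Request:
play_rows --moves '[[0.1, [0.6, 1.3, 1.5], [0, 0, 0]], [0.1, [0.6, 1.3, 1.5], [0, 0, 0]], [0.1, [0.6, 1.3, 1.5], [0, 0, 0]], [0.1, [0, 0, 2.5], [0, 0, 0]], [0.1, [0, 0, 2.5], [0, 0, 0]], [0.1, [0, 0, 2.5], [0, 0, 0]], [0.1, [0, 0, 2], [0, 0, 0]], [0.1, [0, 0, 1.2], [0, 0, 0]], [0.1, [0, 0, 0.7], [0, 0, 0]], [0.1, [0, 0, 0], [0, 0, 0]], [0.1, [0, 0, 0], [0, 0, 0]]]'

```text
clock: 3.43
eef_pos: [0.4574, -0.0228, 0.0725]
tool_rot: [0.475, 0.88, -0.0, -0.0]
ft_force: [0.0, -0.7, 0.8]
grip_width: 0.0473
```

Run:
```python
from h import *
go([.4575,-.023,.072])
s,_=shot("side",1);t,_=shot("top",1)
board("pics/c3.png",crop(s,270,270,80,110,5),crop(t,345,210,75,75,5))
```

```text
clock 3.4333 pos [ 0.4574 -0.0228  0.0725] F [ 0.0344 -0.6758  0.8057] w 0.04728165134842974 
shift cm [-0.02  0.    0.05] j [-0.0499  0.298  -0.366   0.907   0.      0.939 ]
(550, 783, 3)
```

View pics/c3.png

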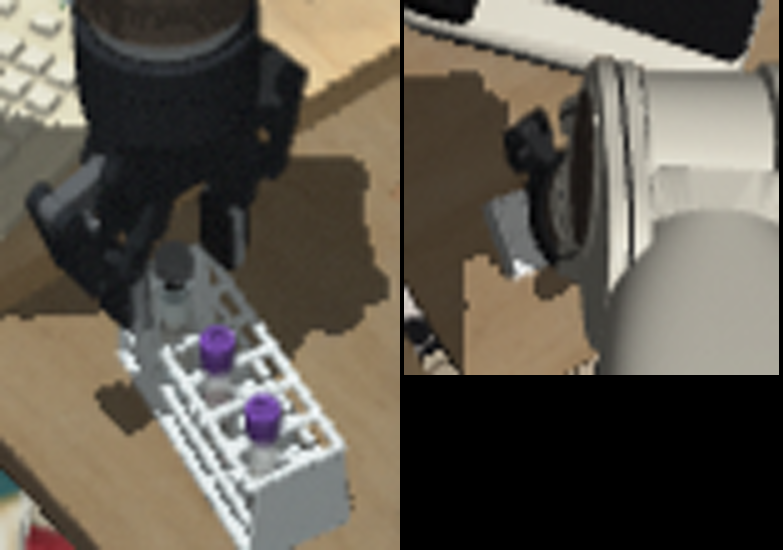

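Picture: the stopper head (side ≈(305,324)) stands between the open fingers, roughly centred, neighbours clear. Close and lift.

Request:
play_rows --moves '[[-1, [0, 0, 0], [0, 0, 0]], [-1, [0, 0, 0], [0, 0, 0]], [-1, [0, 0, 0], [0, 0, 0]], [-1, [0, 0, 0], [0, 0, 0]], [-1, [0, 0, 0], [0, 0, 0]], [-1, [0, 0, 0], [0, 0, 0]], [-1, [0, 0, 0], [0, 0, 0]], [-1, [0, 0, -0.5], [0, 0, 0]], [-1, [0, 0, -1], [0, 0, 0]], [-1, [0, 0, -1], [0, 0, 0]], [-1, [0, 0, -1.5], [0, 0, 0]], [-1, [0, 0, -2], [0, 0, 0]]]'

```text
clock: 4.53
eef_pos: [0.4555, -0.0227, 0.1315]
tool_rot: [0.474, 0.88, -0.001, -0.002]
ft_force: [1.9, -0.1, -0.1]
grip_width: 0.0146
```

Request:
play_rows --moves '[[-1, [0, 0, -2], [0, 0, 0]], [-1, [0, 0, -2], [0, 0, 0]], [-1, [0, 0, -1.5], [0, 0, 0]], [-1, [0, 0, -0.5], [0, 0, 0]], [-1, [0, 0, 0], [0, 0, 0]]]'

```text
clock: 4.95
eef_pos: [0.4579, -0.0228, 0.1933]
tool_rot: [0.474, 0.88, 0.0, 0.001]
ft_force: [0.3, -0.1, 0.3]
grip_width: 0.0145
```

Run:
```python
from h import *
go([.461,.249,.2])
```

```text
clock 4.95 pos [ 0.4579 -0.0228  0.1933] F [ 0.2501 -0.1365  0.2521] w 0.014493396330644732 
shift cm [22.52 15.23 -0.67] j [-0.0499  0.1785 -0.1749  1.2153  0.0001  0.9379]
```

Request:
play_rows --moves '[[-1, [1.5, 1.0, 0], [0, 0, 0]], [-1, [2.8, 1.9, 0], [0, 0, 0]], [-1, [2.9, 2.0, 0], [0, 0, 0]], [-1, [2.9, 2.0, 0], [0, 0, 0]], [-1, [2.9, 2.0, 0], [0, 0, 0]], [-1, [2.9, 2.0, 0], [0, 0, 0]], [-1, [2.9, 2.0, 0], [0, 0, 0]], [-1, [2.4, 1.5, 0], [0, 0, 0]], [-1, [1.3, 0.8, 0], [0, 0, 0]], [-1, [0, 0, 0], [0, 0, 0]], [-1, [0, 0, 0], [0, 0, 0]], [-1, [0, 0, 0], [0, 0, 0]]]'

```text
clock: 5.95
eef_pos: [0.4595, 0.2478, 0.191]
tool_rot: [0.474, 0.88, -0.001, -0.001]
ft_force: [-0.3, 0.1, -0.2]
grip_width: 0.0143
```

Run:
```python
from h import *
go([.461,.249,.2])
s,_=shot("side",2);t,_=shot("top",2)
board("pics/c4.png",crop(s,260,200,64,95,6),crop(t,250,205,65,80,6))
```

```text
clock 5.95 pos [0.4595 0.2478 0.191 ] F [-0.28    0.0517 -0.1626] w 0.01434391739321357 
shift cm [ 0.02  0.19 -0.9 ] j [ 0.4948  0.3069 -0.0118  1.255  -0.0004  1.4828]
(570, 782, 3)
```

View pics/c4.png

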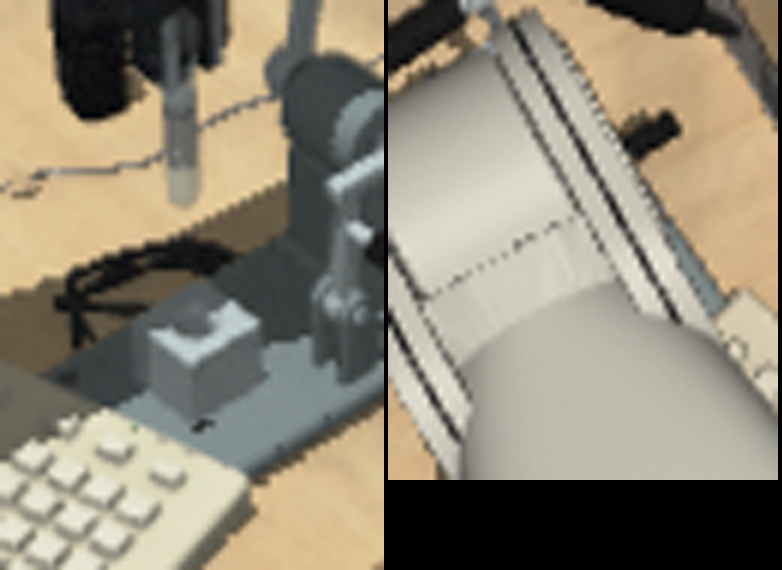

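Picture: tube hangs upright over the nest (foot at side ≈(290,233), nest mouth ≈(292,254)); the top view is hidden by the arm. I measure both in the side view.

Run:
```python
from h import *
s0,d0=load("side",0);s2,d2=load("side",2)
df=cv2.absdiff(s0,s2).max(2)
hs=cv2.cvtColor(s2,cv2.COLOR_RGB2HSV)[...,1]
for v in range(206,237,2):
    u=np.arange(280,301); m=hs[v,280:301]
    print(v,m.tolist(),np.round(d2[v,288:293],3))
g=cv2.cvtColor(s0,cv2.COLOR_RGB2GRAY)
print(g[246:262,282:304]);
```

```text
206 [43, 58, 21, 21, 43, 29, 23, 14, 16, 16, 18, 14, 5, 16, 24, 15, 13, 65, 85, 85, 86] [1.251 1.258 1.264 1.265 1.265]
208 [44, 58, 47, 49, 32, 41, 23, 15, 15, 10, 14, 18, 22, 32, 12, 16, 23, 74, 80, 83, 84] [1.257 1.256 1.265 1.27  1.283]
210 [15, 39, 49, 61, 22, 44, 35, 19, 16, 20, 21, 10, 10, 27, 12, 11, 27, 75, 80, 78, 78] [1.262 1.263 1.264 1.28  1.279]
212 [58, 82, 76, 71, 53, 32, 33, 20, 18, 15, 22, 12, 65, 87, 87, 87, 84, 83, 82, 80, 80] [1.264 1.264 1.269 1.28  1.283]
214 [55, 79, 85, 90, 87, 85, 53, 15, 16, 18, 14, 19, 58, 86, 85, 83, 83, 83, 84, 82, 80] [1.273 1.272 1.28  1.284 1.285]
216 [38, 88, 83, 86, 86, 87, 86, 26, 20, 19, 17, 19, 42, 86, 86, 86, 85, 83, 83, 83, 85] [1.288 1.291 1.287 1.293 1.291]
218 [84, 87, 84, 86, 85, 85, 84, 40, 8, 8, 10, 6, 51, 81, 83, 86, 85, 49, 39, 52, 75] [1.289 1.287 1.292 1.29  1.295]
220 [85, 86, 85, 84, 85, 84, 83, 56, 10, 12, 13, 11, 36, 74, 31, 51, 76, 82, 85, 81, 79] [1.292 1.293 1.293 1.29  1.297]
222 [85, 87, 86, 85, 84, 85, 81, 59, 8, 10, 10, 13, 30, 72, 79, 80, 83, 83, 85, 83, 84] [1.295 1.3   1.296 1.302 1.298]
224 [81, 80, 80,
[... 1618 characters left out ...]
1 112 111 123 168 192 193 194
  193 189 149 122]
 [103 116 151 179 196 194 184 137  95 101 112 114 119 149 189 193 194 189
  152 117 106 118]
 [109 104 112 129 166 197 196 185 165 157 148 154 185 190 196 188 149 116
   98  91  95 111]
 [109 105 102 106 124 166 195 196 193 192 189 190 200 199 191 147  98  91
   90  91  88 111]
 [110 104 105 105 103 108 149 181 197 197 196 195 192 155 118 100  93  91
   92  93  93 109]
 [116 102 104 105 102 102 111 132 180 197 192 153 123 101  86  92  94  94
   93  92  94 109]
 [117 103 102 105 103 104 105 109 129 160 148 100  90  93  94  93  88  95
   96  92  95 110]
 [118 106 103 104 104 103 105 104 107 114 103  86  92  95  95  94  93  97
   96  94  93 101]]
```

Run:
```python
from h import *
s2,d2=load("side",2); o=bot.get_obs()["eef_pos"]
hole=onz("side",292.0,254.0,.054); print("hole",hole, "in press-frame rel. to tcp (x,y):",(hole-o)@XP,(hole-o)@YP)
for v,u in((218,289.5),(220,289.55),(222,289.6),(224,289.7),(226,289.7),(228,289.75),(230,289.8),(232,289.8)):
    p=atd("side",u,v,np.median(d2[v,288:292]));c,_=ray("side",u,v);h=(p-c)[:2];h/=np.linalg.norm(h)
    a=p.copy();a[:2]+=.007*h; print(v,a,"rel tcp press x,y mm",1000*(a-o)@XP,1000*(a-o)@YP)
foot=onz("side",289.8,233.5,.1225);print("foot near rim if z=.1225",foot)
print("tcp proj",proj("side",o), "h dir",h)
```

```text
hole [0.4591 0.2473 0.054 ] in press-frame rel. to tcp (x,y): -0.0008309346211702004 0.0004481845674581163
218 [0.4583 0.2503 0.1758] rel tcp press x,y mm 0.18260212298542863 3.3909451356734257
220 [0.4581 0.2495 0.1703] rel tcp press x,y mm -0.46539506887335697 2.825995548576751
222 [0.458  0.2507 0.1631] rel tcp press x,y mm 0.1271854923624848 3.8635944949984373
224 [0.4581 0.2523 0.1556] rel tcp press x,y mm 1.0478000681416026 5.124320198463713
226 [0.4576 0.2497 0.1514] rel tcp press x,y mm -0.8066971961200249 3.2088302336628445
228 [0.4575 0.2502 0.1446] rel tcp press x,y mm -0.6128483108930292 3.737424226856834
230 [0.4573 0.2498 0.1386] rel tcp press x,y mm -1.0313522718438837 3.4765978171230536
232 [0.4571 0.2514 0.1308] rel tcp press x,y mm -0.24895443962843783 4.97539537931371
foot near rim if z=.1225 [0.4566 0.2486 0.1225]
tcp proj (np.float64(289.9287838614242), np.float64(211.72728285985713)) h dir [0.0752 0.9972]
```

Request:
play_rows --moves '[[-1, [-0.2, 0, 1], [0, 0, 0]], [-1, [-0.2, 0, 1.5], [0, 0, 0]], [-1, [0, 0, 1.5], [0, 0, 0]], [-1, [0, 0, 1.5], [0, 0, 0]], [-1, [0, 0, 0.8], [0, 0, 0]], [-1, [0, 0, 0], [0, 0, 0]], [-1, [0, 0, 0], [0, 0, 0]]]'

```text
clock: 6.63
eef_pos: [0.4623, 0.2446, 0.1289]
tool_rot: [0.474, 0.88, -0.001, -0.0]
ft_force: [0.1, 1.2, -0.2]
grip_width: 0.0144
```

Run:
```python
from h import *
go([.459,.247,.0865])
s,_=shot("side",3)
cv2.imwrite("pics/c5.png",crop(s,265,205,60,60,9))
```

```text
clock 6.6333 pos [0.4623 0.2446 0.1289] F [ 0.1092  1.2193 -0.1813] w 0.014433892896097134 
shift cm [ 0.38 -0.14  4.24] j [ 0.4868  0.3534 -0.1154  1.1032 -0.0001  1.4755]
```

View pics/c5.png

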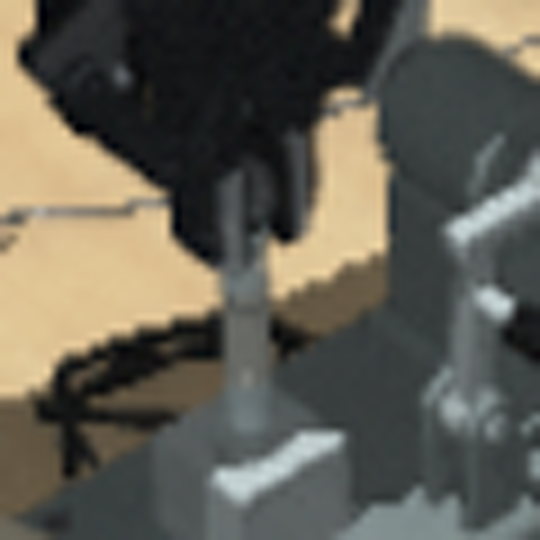

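Picture: foot at side ≈(291.8,253), just over the nest mouth and centred to within about 1 mm. Lower.

Request:
play_rows --moves '[[-1, [0, 0, 0.4], [0, 0, 0]], [-1, [0, 0, 0.4], [0, 0, 0]], [-1, [0, 0, 0.4], [0, 0, 0]], [-1, [0, 0, 0.4], [0, 0, 0]], [-1, [0, 0, 0], [0, 0, 0]]]'

```text
clock: 7.1
eef_pos: [0.4621, 0.2455, 0.1125]
tool_rot: [0.474, 0.881, -0.0, -0.0]
ft_force: [0.8, 0.3, -0.9]
grip_width: 0.0146
```

Run:
```python
from h import *
go([.459,.247,.0865]); print(bot.get_obs()["ft_torque"])
```

```text
clock 7.1 pos [0.4621 0.2455 0.1125] F [ 0.827   0.3492 -0.8916] w 0.014593926351978904 
shift cm [ 0.29 -0.17  2.6 ] j [ 0.488   0.3686 -0.1397  1.0633  0.0005  1.4756]
[ 0.2874 -0.1083  0.0113]
```

Request:
play_rows --moves '[[-1, [0, 0, 0.4], [0, 0, 0]], [-1, [0, 0, 0.4], [0, 0, 0]], [-1, [0, 0, 0.4], [0, 0, 0]], [-1, [0, 0, 0.4], [0, 0, 0]], [-1, [0, 0, 0.4], [0, 0, 0]], [-1, [0, 0, 0], [0, 0, 0]]]'

```text
clock: 7.6
eef_pos: [0.4622, 0.2454, 0.0924]
tool_rot: [0.474, 0.881, -0.0, -0.0]
ft_force: [1.0, 1.3, -0.7]
grip_width: 0.0145
```

Run:
```python
from h import *
go([.459,.247,.0865]); print(bot.get_obs()["ft_torque"])
```

```text
clock 7.6 pos [0.4622 0.2454 0.0924] F [ 1.0483  1.2745 -0.7134] w 0.014523571211118953 
shift cm [ 0.31 -0.17  0.59] j [ 0.4879  0.3889 -0.1675  1.0153  0.0003  1.4756]
[ 0.4413 -0.1162  0.0144]
```

Request:
play_rows --moves '[[-1, [0, 0, 0.2], [0, 0, 0]], [-1, [0, 0, 0.15], [0, 0, 0]], [-1, [0, 0, 0], [0, 0, 0]]]'

```text
clock: 7.85
eef_pos: [0.4624, 0.2454, 0.0896]
tool_rot: [0.474, 0.88, -0.0, -0.0]
ft_force: [-0.0, 1.6, -0.0]
grip_width: 0.0148
```

Run:
```python
from h import *
go([.459,.247,.0865]); print(bot.get_obs()["ft_torque"])
```

```text
clock 7.85 pos [0.4624 0.2454 0.0896] F [-0.0055  1.6009 -0.019 ] w 0.014754513055852824 
shift cm [ 0.32 -0.2   0.31] j [ 0.4878  0.3916 -0.1714  1.0079  0.0002  1.4756]
[0.4013 0.0177 0.0239]
```

Request:
play_rows --moves '[[-0.4, [0, 0, 0], [0, 0, 0]], [-0.3, [0, 0, 0], [0, 0, 0]], [-0.3, [0, 0, 0], [0, 0, 0]], [-0.3, [0, 0, 0], [0, 0, 0]], [-0.3, [0, 0, -0.8], [0, 0, 0]], [-0.3, [0, 0, -2], [0, 0, 0]], [-0.3, [0, 0, -2], [0, 0, 0]], [-0.3, [0, 0, -3], [0, 0, 0]], [-0.3, [0, 0, -3], [0, 0, 0]], [-0.3, [-1, 0, -1], [0, 0, 0]], [-0.3, [-3, 0, 0], [0, 0, 0]], [-0.3, [-3, 0, 0], [0, 0, 0]]]'

```text
clock: 8.85
eef_pos: [0.5019, 0.1874, 0.2103]
tool_rot: [0.473, 0.881, 0.002, 0.001]
ft_force: [0.2, 0.6, -0.2]
grip_width: 0.0299
```

Request:
play_rows --moves '[[-1, [-3.5, 0, 0], [0, 0, 0]], [-1, [-3, 0, 0], [0, 0, 0]], [-1, [0, 0, 0], [0, 0, 0]], [-1, [0, 0, 0], [0, 0, 0]]]'

```text
clock: 9.18
eef_pos: [0.5374, 0.1312, 0.2082]
tool_rot: [0.476, 0.88, 0.0, 0.0]
ft_force: [-0.5, 0.5, 0.7]
grip_width: -0.0003
```

Run:
```python
from h import *
go([.559,.222,.12])
s,d=shot("side",4);t,dt=shot("top",4)
X=cloud(s,d,"side");Q=X-np.array([.460,.248,0])
m=(np.linalg.norm(Q[...,:2],axis=-1)<.03)&(X[...,2]>.09)&(X[...,2]<.14)
print("side top z",np.percentile(X[m][:,2],[50,95,100]),m.sum(),X[m].mean(0))
X=cloud(t,dt,"top");Q=X-np.array([.461,.249,0])
m=(np.linalg.norm(Q[...,:2],axis=-1)<.03)&(X[...,2]>.08)&(X[...,2]<.14)
print("top z",np.percentile(X[m][:,2],[50,95,100]) if m.any() else 0,m.sum(),X[m].mean(0))
board("pics/c6.png",crop(s,268,200,72,80,6),crop(t,248,195,65,80,5))
```

```text
clock 9.1833 pos [0.5374 0.1312 0.2082] F [-0.531   0.5348  0.6714] w -0.0003116773338137642 
shift cm [6.41 6.78 8.82] j [0.2394 0.3564 0.1042 1.3184 0.0002 1.2305]
side top z [0.1076 0.1141 0.1176] 61 [0.4593 0.2449 0.1049]
top z [0.111  0.115  0.1181] 31 [0.4617 0.247  0.111 ]
(480, 765, 3)
```

View pics/c6.png

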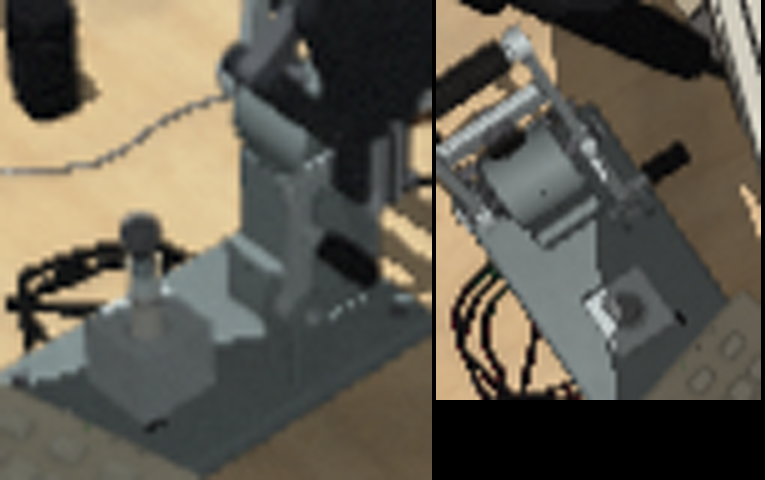

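Picture: tube stands upright in the nest (head at side ≈(291,238), top z ≈ 0.113–0.115, as expected for fully down), catch still upright, knob at side ≈(326,243). Now check the clearances behind the knob.

Run:
```python
from h import *
o=np.array([.488,.2665,0]);X=cloud(*load("top",0),"top").reshape(-1,3);Q=X-o;a,b=Q@XP*1000,Q@YP*1000
print("cols y:",list(range(-130,-40,10)))
for i in range(-20,121,10): print(i,[round(float(X[(abs(a-i)<5)&(abs(b-j)<5),2].max(initial=0)),2) for j in range(-130,-40,10)])
go(o+.050*XP-.071*YP+[0,0,.084])
```

```text
cols y: [-130, -120, -110, -100, -90, -80, -70, -60, -50]
-20 [0.0, 0.0, 0.0, 0.01, 0.0, 0.01, 0.0, 0.0, 0.03]
-10 [0.0, 0.01, 0.0, 0.0, 0.0, 0.01, 0.0, 0.0, 0.02]
0 [0.0, 0.01, 0.01, 0.01, 0.01, 0.01, 0.01, 0.01, 0.02]
10 [0.01, 0.01, 0.01, 0.0, 0.0, 0.01, 0.01, 0.0, 0.06]
20 [0.01, 0.0, 0.0, 0.0, 0.0, 0.11, 0.11, 0.11, 0.11]
30 [0.0, 0.0, 0.01, 0.01, 0.0, 0.11, 0.11, 0.11, 0.1]
40 [0.0, 0.01, 0.0, 0.0, 0.0, 0.0, 0.0, 0.0, 0.02]
50 [0.01, 0.01, 0.01, 0.01, 0.01, 0.0, 0.01, 0.0, 0.13]
60 [0.02, 0.01, 0.01, 0.01, 0.01, 0.0, 0.01, 0.0, 0.13]
70 [0.03, 0.03, 0.03, 0.0, 0.0, 0.0, 0.01, 0.0, 0.12]
80 [0.03, 0.04, 0.03, 0.02, 0.0, 0.0, 0.0, 0.01, 0.02]
90 [0.03, 0.04, 0.04, 0.04, 0.0, 0.01, 0.01, 0.01, 0.02]
100 [0.03, 0.04, 0.03, 0.03, 0.03, 0.0, 0.0, 0.01, 0.0]
110 [0.02, 0.03, 0.04, 0.04, 0.03, 0.03, 0.01, 0.0, 0.0]
120 [0.0, 0.03, 0.03, 0.04, 0.04, 0.03, 0.01, 0.01, 0.01]
clock 9.2833 pos [0.5364 0.1329 0.2081] F [-0.2521 -0.7117  0.3025] w 8.79673696625705e-05 
shift cm [ 6.71  8.31 12.41] j [0.2426 0.3557 0.1029 1.3182 0.0004 1.2305]
```

Request:
play_rows --moves '[[-1, [0, 0, 0], [0, 0.12, 0]], [-1, [0, 0, 0], [0, 0.12, 0]], [-1, [0, 0, 0], [0, 0.12, 0]], [-1, [0, 2.8, 0], [0, 0, 0]], [-1, [0, 2.8, 0], [0, 0, 0]], [-1, [0, 2.7, 0], [0, 0, 0]], [-1, [0, 0, 0], [0, 0, 0]], [-1, [0, 0, 0], [0, 0, 0]]]'

```text
clock: 9.95
eef_pos: [0.6056, 0.1803, 0.2066]
tool_rot: [0.465, 0.867, 0.084, -0.158]
ft_force: [0.3, -0.0, 0.3]
grip_width: 0.0002
```

Run:
```python
from h import *
o=np.array([.488,.2665,0])
go(o+.050*XP-.070*YP+[0,0,.082]);print(R.from_quat(bot.get_obs()["tool_rot"]).as_matrix())
```

```text
clock 9.95 pos [0.6056 0.1803 0.2066] F [ 0.2643 -0.0131  0.2871] w 0.00023557526089437402 
shift cm [ 1.84 -0.03 14.02] j [0.1365 0.6511 0.522  1.6058 0.3227 1.0946]
[[-0.5172  0.833  -0.1966]
 [ 0.7797  0.5533  0.2931]
 [ 0.3529 -0.0017 -0.9357]]
```

Request:
play_rows --moves '[[-1, [0.9, 0, 2], [0, 0, 0]], [-1, [0.9, 0, 2.5], [0, 0, 0]], [-1, [0, 0, 2.5], [0, 0, 0]], [-1, [0, 0, 2.5], [0, 0, 0]], [-1, [0, 0, 2], [0, 0, 0]], [-1, [0, 0, 1.5], [0, 0, 0]], [-1, [0, 0, 1], [0, 0, 0]], [-1, [0, 0, 0], [0, 0, 0]], [-1, [0, 0, 0], [0, 0, 0]]]'

```text
clock: 10.7
eef_pos: [0.569, 0.2337, 0.0837]
tool_rot: [0.466, 0.866, 0.085, -0.158]
ft_force: [0.6, -0.5, 0.8]
grip_width: -0.0002
```

Run:
```python
from h import *
o=np.array([.488,.2665,0])
go(o+.015*XP-.070*YP+[0,0,.079])
s,_=shot("side",5);t,_=shot("top",5)
board("pics/c7.png",crop(s,285,195,66,80,6),crop(t,265,185,65,80,6))
```

```text
clock 10.7 pos [0.569  0.2337 0.0837] F [ 0.5511 -0.5402  0.7807] w -0.00015628810537035494 
shift cm [ 0.02 -3.45  0.51] j [0.2263 0.6578 0.2087 1.2528 0.3362 1.1911]
(480, 794, 3)
```

View pics/c7.png

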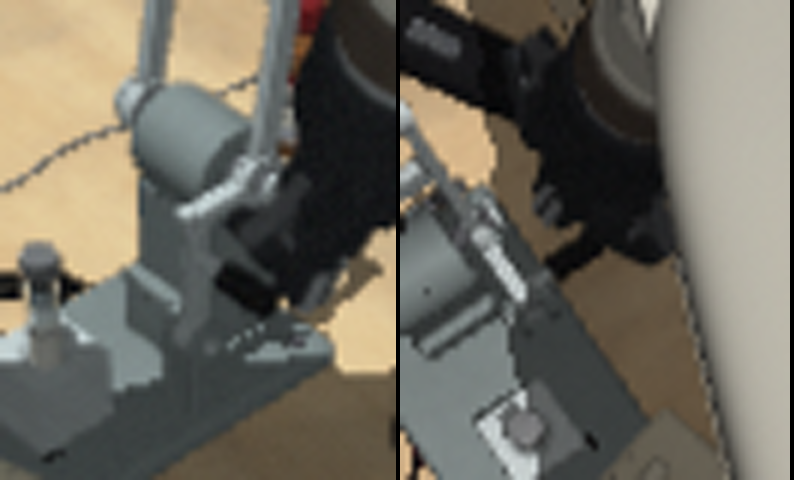

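Picture: shut fingers stand just behind the knob (side ≈(326,243)), clear of the lever arm; tube in the nest, catch still on. Push the knob forward.

Request:
play_rows --moves '[[-1, [0, -0.45, 0.1], [0, 0, 0]], [-1, [0, -0.45, 0.1], [0, 0, 0]], [-1, [0, -0.45, 0.1], [0, 0, 0]], [-1, [0, -0.45, 0.1], [0, 0, 0]], [-1, [0, -0.45, 0.1], [0, 0, 0]], [-1, [0, -0.45, 0.1], [0, 0, 0]], [-1, [0, -0.45, 0.1], [0, 0, 0]], [-1, [0, -0.45, 0.1], [0, 0, 0]], [-1, [0, -0.45, 0.1], [0, 0, 0]], [-1, [0, -0.4, 0.1], [0, 0, 0]], [-1, [0, 0, 0], [0, 0, 0]]]'

```text
clock: 11.72
eef_pos: [0.5296, 0.2117, 0.0735]
tool_rot: [0.467, 0.866, 0.084, -0.158]
ft_force: [1.2, 0.8, -1.1]
grip_width: 0.0001
```

Run:
```python
from h import *
o=np.array([.488,.2665,0])
go(o+.010*XP-.07*YP+[0,0,.075])
s,d=shot("side",6);hs=cv2.cvtColor(s,cv2.COLOR_RGB2HSV)
X=cloud(s,d,"side");Q=X-o;a,b=Q@XP*1000,Q@YP*1000
m=(b<-50)&(b>-85)&(a>-60)&(a<60)&(X[...,2]>.03)&(X[...,2]<.12)
print(m.sum()); 
for lo in range(-40,50,10):
    k=m&(a>=lo)&(a<lo+10); print(lo,k.sum(),X[k][:,2].max(initial=0),X[k][:,2].min(initial=1))
```

```text
clock 11.7167 pos [0.5296 0.2117 0.0735] F [ 1.1789  0.8196 -1.0796] w 8.63066204196371e-05 
shift cm [-0.07  0.54 -0.19] j [0.2052 0.5906 0.0558 1.1754 0.3337 1.1698]
100
-40 0 0.0 1.0
-30 20 0.09072981433930805 0.07679457901218523
-20 41 0.09072287393822853 0.07381704017342472
-10 26 0.10116829749362533 0.0717727080578403
0 10 0.09269104195303568 0.07579253415739684
10 3 0.09642234416643714 0.07743038077453845
20 0 0.0 1.0
30 0 0.0 1.0
40 0 0.0 1.0
```

Knob now at press x ≈ −17 mm, z ≈ 0.08, so catch about 1.1 rad: off. Retreat up.

Request:
play_rows --moves '[[-1, [0, 0.4, -0.5], [0, 0, 0]], [-1, [0, 0.2, -2], [0, 0, 0]], [-1, [0, 0, -3.5], [0, 0, 0]], [-1, [0, 0, -3.5], [0, 0, 0]], [-1, [0, 0, -3.5], [0, 0, 0]], [0.1, [0, 0, -3.5], [0, 0, 0]], [0.1, [0, 0, -3.5], [0, 0, 0]], [0.1, [0, 0, -3.5], [0, 0, 0]], [0.1, [0, 0, -3.5], [0, 0, 0]], [0.1, [0, 0, -2], [0, -0.12, 0]], [0.1, [0, 0, 0], [0, -0.12, 0]], [0.1, [0, 0, 0], [0, -0.12, 0]]]'

```text
clock: 12.77
eef_pos: [0.5937, 0.1286, 0.3478]
tool_rot: [0.476, 0.88, 0.0, 0.004]
ft_force: [-0.5, 1.1, -1.4]
grip_width: 0.0466
```

Run:
```python
from h import *
go([.5635,.3165,.345]);print(R.from_quat(bot.get_obs()["tool_rot"]).as_matrix())
s,d=shot("side",7);t,dt=shot("top",7)
P0=np.array([.488,.2665,0])
for n,im,dd in(("side",s,d),("top",t,dt)):
    X=cloud(im,dd,n);Q=X-P0;a,b=Q@XP,Q@YP;g=im.max(2)
    m=(abs(b)<.025)&(a>.06)&(a<.12)&(X[...,2]>.265)&(X[...,2]<.32)&(g<80)
    print(n,m.sum(),X[m].mean(0) if m.any() else "",a[m].mean(),b[m].mean(),X[m][:,2].max(initial=0))
    m=(abs(a)<.06)&(b<-.05)&(b>-.09)&(X[...,2]>.05)&(X[...,2]<.12)&(g<90);print("knob",m.sum(),a[m].mean(),b[m].mean(),X[m][:,2].mean())
```

```text
clock 12.7667 pos [0.5937 0.1286 0.3478] F [-0.4898  1.0527 -1.4036] w 0.046582132956858716 
shift cm [17.38  7.76  0.19] j [ 0.2158  0.4614  0.6213  1.7239 -0.0049  1.207 ]
[[-0.5476  0.8367  0.0077]
 [ 0.8367  0.5477 -0.0034]
 [-0.007   0.0046 -1.    ]]
side 111 [0.5587 0.3146 0.2943] 0.08551631455675929 0.0012067840879467248 0.30258037421815187
knob 62 -0.017077146536116188 -0.0692149106920517 0.08441686086537946
top 134 [0.563  0.3156 0.297 ] 0.08963827081144204 -0.0002578433117810924 0.3018137872545019
knob 48 -0.013658200966070197 -0.0676062341762201 0.08589985160227974
```

Request:
play_rows --moves '[[0.1, [2.9, 1.3, 0], [0, 0, 0]], [0.1, [3.2, 1.4, 0], [0, 0, 0]], [0.1, [3.2, 1.4, 0], [0, 0, 0]], [0.1, [3.2, 1.4, 0], [0, 0, 0]], [0.1, [3.0, 1.4, 0], [0, 0, 0]], [0.1, [1.9, 0.8, 0], [0, 0, 0]], [0.1, [0, 0, 1], [0, 0, 0]], [0.1, [0, 0, 2], [0, 0, 0]], [0.1, [0, 0, 2], [0, 0, 0]], [0.1, [0, 0, 2], [0, 0, 0]], [0.1, [0, 0, 1], [0, 0, 0]], [0.1, [0, 0, 0], [0, 0, 0]]]'

```text
clock: 13.87
eef_pos: [0.5589, 0.3163, 0.2613]
tool_rot: [0.474, 0.88, -0.003, -0.003]
ft_force: [0.3, 0.3, -1.6]
grip_width: 0.0473
```

Run:
```python
from h import *
go([.563,.316,.268])
```

```text
clock 13.8667 pos [0.5589 0.3163 0.2613] F [ 0.2938  0.2965 -1.572 ] w 0.047336346190841594 
shift cm [-0.25  0.32 -0.67] j [0.5145 0.5415 0.528  1.5661 0.001  1.5029]
```

Request:
play_rows --moves '[[0.1, [0, 0.3, -0.5], [0, 0, 0]], [-1, [0, 0, 0], [0, 0, 0]], [-1, [0, 0, 0], [0, 0, 0]], [-1, [0, 0, 0], [0, 0, 0]], [-1, [0, 0, 0], [0, 0, 0]], [-1, [0, 0, 0], [0, 0, 0]], [-1, [0, 0, 0], [0, 0, 0]]]'

```text
clock: 14.45
eef_pos: [0.5627, 0.3188, 0.2713]
tool_rot: [0.474, 0.88, 0.0, 0.0]
ft_force: [-3.0, -3.3, 6.2]
grip_width: 0.0161
```

Run:
```python
from h import *
go([.563,.316,.268]);o=bot.get_obs();P=o["eef_pos"]-np.array([.488,.2665,0]);print("press x,y",P@XP,P@YP)
f=np.arange(0,1.76,.07);x=172*np.sin(.1745-f);z=172*np.cos(.1745-f)
for i in range(len(f)-1): print(i,round(f[i+1],2),np.round((x[i+1]-x[i])/10,2),np.round(-(z[i+1]-z[i])/10,2))
```

```text
clock 14.45 pos [0.5627 0.3188 0.2713] F [-2.9847 -3.2754  6.2297] w 0.016125134052530347 
shift cm [-0.25 -0.13  0.33] j [ 0.5157  0.5438  0.5575  1.5838 -0.0006  1.5038]
press x,y 0.09115265597788054 0.002538303943427484
0 0.07 -1.19 -0.17
1 0.14 -1.2 -0.08
2 0.21 -1.2 0.0
3 0.28 -1.2 0.08
4 0.35 -1.19 0.17
5 0.42 -1.18 0.25
6 0.49 -1.16 0.33
7 0.56 -1.13 0.41
8 0.63 -1.1 0.49
9 0.7 -1.06 0.57
10 0.77 -1.02 0.64
11 0.84 -0.97 0.71
12 0.91 -0.92 0.78
13 0.98 -0.86 0.84
14 1.05 -0.8 0.9
15 1.12 -0.74 0.95
16 1.19 -0.67 1.0
17 1.26 -0.6 1.04
18 1.33 -0.52 1.08
19 1.4 -0.45 1.12
20 1.47 -0.37 1.15
21 1.54 -0.29 1.17
22 1.61 -0.2 1.19
23 1.68 -0.12 1.2
24 1.75 -0.04 1.2
```

Request:
play_rows --moves '[[-1, [0, -1.2, -0.15], [0, 0, 0]], [-1, [0, -1.2, -0.1], [0, 0, 0]], [-1, [0, -1.2, 0], [0, 0, 0]], [-1, [0, -1.2, 0.1], [0, 0, 0]], [-1, [0, -1.2, 0.15], [0, 0, 0]], [-1, [0, -1.2, 0.25], [0, 0, 0]]]'

```text
clock: 14.95
eef_pos: [0.5059, 0.2813, 0.2716]
tool_rot: [0.474, 0.88, 0.005, 0.004]
ft_force: [2.9, -0.2, 13.4]
grip_width: 0.0162
```

Run:
```python
from h import *
go([.563,.316,.268]);o=bot.get_obs();P=o["eef_pos"]-np.array([.488,.2665,0]);print("press x,y",P@XP,P@YP, o["ft_torque"])
```

```text
clock 14.95 pos [0.5059 0.2813 0.2716] F [ 2.918  -0.1977 13.393 ] w 0.01618167165238489 
shift cm [-0.24  6.67  0.45] j [ 0.5075  0.3795  0.3016  1.4799 -0.0002  1.4953]
press x,y 0.023109398921174463 0.0024792577827478838 [ 0.1497 -0.7848  0.0603]
```

Request:
play_rows --moves '[[-1, [0, -1.15, 0.3], [0, 0, 0]], [-1, [0, -1.15, 0.4], [0, 0, 0]], [-1, [0, -1.1, 0.5], [0, 0, 0]], [-1, [0, -1.05, 0.55], [0, 0, 0]], [-1, [0, -1, 0.65], [0, 0, 0]], [-1, [0, -0.95, 0.7], [0, 0, 0]], [-1, [0, -0.9, 0.8], [0, 0, 0]]]'

```text
clock: 15.53
eef_pos: [0.4437, 0.2401, 0.2309]
tool_rot: [0.474, 0.88, 0.003, 0.002]
ft_force: [2.6, -1.6, 3.0]
grip_width: 0.0163
```

Run:
```python
from h import *
go([.563,.316,.268]);o=bot.get_obs();P=o["eef_pos"]-np.array([.488,.2665,0]);print("press x,y",P@XP,P@YP, o["ft_torque"])
```

```text
clock 15.5333 pos [0.4437 0.2401 0.2309] F [ 2.6138 -1.5833  3.004 ] w 0.01629528498047457 
shift cm [-0.24 14.16 -3.6 ] j [ 0.4965  0.2435  0.0076  1.3271 -0.0007  1.4844]
press x,y -0.05146857929459847 0.00236288019866059 [-0.0403 -0.6054 -0.0087]
```

Request:
play_rows --moves '[[-1, [0, -0.85, 0.85], [0, 0, 0]], [-1, [0, -0.8, 0.9], [0, 0, 0]], [-1, [0, -0.75, 0.95], [0, 0, 0]], [-1, [0, -0.65, 1], [0, 0, 0]], [-1, [0, -0.6, 1.05], [0, 0, 0]], [-1, [0, -0.5, 1.1], [0, 0, 0]], [-1, [0, -0.45, 1.1], [0, 0, 0]], [-1, [0, -0.35, 1.15], [0, 0, 0]], [-1, [0, -0.3, 1.15], [0, 0, 0]], [-1, [0, 0, 0], [0, 0, 0]]]'

```text
clock: 16.37
eef_pos: [0.3966, 0.209, 0.135]
tool_rot: [0.474, 0.88, -0.002, -0.0]
ft_force: [-3.9, -5.6, 8.3]
grip_width: 0.0163
```

Run:
```python
from h import *
go([.563,.316,.268]);o=bot.get_obs();P=o["eef_pos"]-np.array([.488,.2665,0]);print("press x,y",P@XP,P@YP, o["ft_torque"])
s,d=shot("side",8);cv2.imwrite("pics/c8.png",crop(s,255,190,95,90,6))
```

```text
clock 16.3667 pos [0.3966 0.209  0.135 ] F [-3.939  -5.594   8.3225] w 0.016294417859463024 
shift cm [ -0.24  19.75 -13.36] j [ 0.4861  0.211  -0.2963  1.0661 -0.0017  1.4744]
press x,y -0.10802389554139373 0.002295034694545014 [-0.7797  0.2141  0.0444]
```

View pics/c8.png

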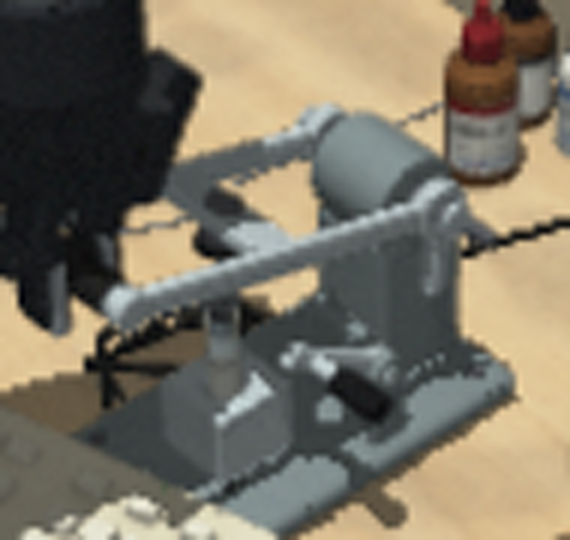

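Picture: lever nearly level over the nest, pad just above the stopper (side ≈(292,229)), catch lying forward (knob ≈(315,255)), tube standing. Press down further.

Request:
play_rows --moves '[[-1, [0, -0.1, 0.6], [0, 0, 0]], [-1, [0, -0.1, 0.6], [0, 0, 0]], [-1, [0, 0, 0.6], [0, 0, 0]], [-1, [0, 0, 0.6], [0, 0, 0]], [-1, [0, 0, 0.4], [0, 0, 0]], [-1, [0, 0, 0], [0, 0, 0]]]'

```text
clock: 16.92
eef_pos: [0.3928, 0.2065, 0.1068]
tool_rot: [0.474, 0.88, -0.004, -0.001]
ft_force: [-9.3, -9.8, 8.7]
grip_width: 0.016
```

Request:
play_rows --moves '[[-1, [0, 0, 0.3], [0, 0, 0]], [-1, [0, 0, 0.3], [0, 0, 0]], [-1, [0, 0, 0], [0, 0, 0]]]'

```text
clock: 17.17
eef_pos: [0.3924, 0.2062, 0.1006]
tool_rot: [0.474, 0.88, -0.005, -0.002]
ft_force: [-6.6, -9.0, 4.8]
grip_width: 0.016
```

Request:
play_rows --moves '[[-1, [0, -0.1, 0.2], [0, 0, 0]], [-1, [0, 0, 0.1], [0, 0, 0]], [-1, [0, 0, 0], [0, 0, 0]]]'

```text
clock: 17.42
eef_pos: [0.3924, 0.2062, 0.0984]
tool_rot: [0.474, 0.88, -0.004, -0.001]
ft_force: [-7.5, -8.5, 7.2]
grip_width: 0.0157
```

Request:
play_rows --moves '[[-1, [0, 0, 0.2], [0, 0, 0]], [-1, [0, 0, 0], [0, 0, 0]]]'

```text
clock: 17.58
eef_pos: [0.3923, 0.2062, 0.0965]
tool_rot: [0.474, 0.88, -0.004, -0.001]
ft_force: [-7.2, -8.7, 9.0]
grip_width: 0.0162
```

Run:
```python
from h import *
go([.563,.316,.268]);o=bot.get_obs();P=o["eef_pos"]-np.array([.488,.2665,0]);print("press x,y",P@XP,P@YP, o["ft_torque"])
s,d=shot("side",9)
X=cloud(s,d,"side");Q=X-np.array([.488,.2665,0]);a,b=Q@XP*1000,Q@YP*1000
for lo in range(-100,60,20):   # top of right arm
    k=(b<-30)&(b>-44)&(a>=lo)&(a<lo+20)&(X[...,2]>.1)&(X[...,2]<.2); print(lo,k.sum(),np.percentile(X[k][:,2],[50,90]) if k.any() else "")
```

```text
clock 17.5833 pos [0.3923 0.2062 0.0965] F [-7.2024 -8.6777  9.0471] w 0.01615979535735846 
shift cm [ -0.25  20.17 -17.3 ] j [ 0.4854  0.2472 -0.3627  0.9681 -0.0023  1.4738]
press x,y -0.11308361086390274 0.002306132042356886 [-1.3393  1.0432  0.0196]
-100 38 [0.1285 0.1334]
-80 39 [0.1289 0.1315]
-60 38 [0.1276 0.1324]
-40 39 [0.1267 0.1313]
-20 34 [0.1271 0.1302]
0 35 [0.1263 0.1304]
20 30 [0.1253 0.1292]
40 52 [0.1269 0.135 ]
```

Request:
play_rows --moves '[[-1, [0, 0, 0.2], [0, 0, 0]], [-1, [0, 0, 0.2], [0, 0, 0]], [-1, [0, 0, 0], [0, 0, 0]]]'

```text
clock: 17.88
eef_pos: [0.3923, 0.2061, 0.0927]
tool_rot: [0.474, 0.88, -0.004, -0.001]
ft_force: [-9.1, -9.0, 10.0]
grip_width: 0.0163
```

Request:
play_rows --moves '[[-1, [0, 0, 0.2], [0, 0, 0]], [-1, [0, 0, 0], [0, 0, 0]], [-1, [0, 0, 0], [0, 0, 0]]]'

```text
clock: 18.13
eef_pos: [0.3922, 0.2061, 0.0903]
tool_rot: [0.474, 0.88, -0.004, -0.001]
ft_force: [-6.8, -8.3, 6.1]
grip_width: 0.016
```

Request:
play_rows --moves '[[-1, [0, 0, 0.2], [0, 0, 0]], [-1, [0, 0, 0], [0, 0, 0]], [-1, [0, 0, 0], [0, 0, 0]]]'

```text
clock: 18.38
eef_pos: [0.3922, 0.2061, 0.0886]
tool_rot: [0.474, 0.88, -0.004, -0.001]
ft_force: [-7.5, -8.9, 8.8]
grip_width: 0.0159
```

Request:
play_rows --moves '[[-1, [0, 0, 0.2], [0, 0, 0]], [-1, [0, 0, 0.1], [0, 0, 0]], [-1, [0, 0, 0], [0, 0, 0]]]'

```text
clock: 18.63
eef_pos: [0.3923, 0.2061, 0.0874]
tool_rot: [0.474, 0.88, -0.003, -0.001]
ft_force: [-11.9, -10.5, 23.4]
grip_width: 0.016
```

```bash
cat >> h.py <<'E'
def slope(n,tag):
    im,d=load(n,tag);X=cloud(im,d,n);Q=X-np.array([.488,.2665,0]);a,b=Q@XP,Q@YP
    k=(b<-.028)&(b>-.046)&(a>-.10)&(a<.04)&(X[...,2]>.1)&(X[...,2]<.16)
    p=np.polyfit(a[k],X[k][:,2],1);r=X[k][:,2]-np.polyval(p,a[k]);k2=abs(r)<.006
    p=np.polyfit(a[k][k2],X[k][k2][:,2],1);print(n,tag,"slope",p, "phi~",1.745+p[0],k2.sum())
E
python3 - <<'E'
from h import *
go([.563,.316,.268]);o=bot.get_obs();print(o["ft_torque"])
s,d=shot("side",10)
for t in(8,9,10): slope("side",t)
cv2.imwrite("pics/c9.png",crop(s,255,195,80,75,8))
E
```

```text
clock 18.6333 pos [0.3923 0.2061 0.0874] F [-11.8743 -10.5464  23.3604] w 0.016020793003185367 
shift cm [ -0.25  20.18 -18.2 ] j [ 0.4854  0.2577 -0.3763  0.9432 -0.0024  1.4738]
[-2.1486  2.2936  0.0498]
side 8 slope [-0.2092  0.1393] phi~ 1.5357841126371603 185
side 9 slope [-0.0275  0.1263] phi~ 1.717517179441807 215
side 10 slope [0.0124 0.123 ] phi~ 1.7574307785448728 216
```

View pics/c9.png

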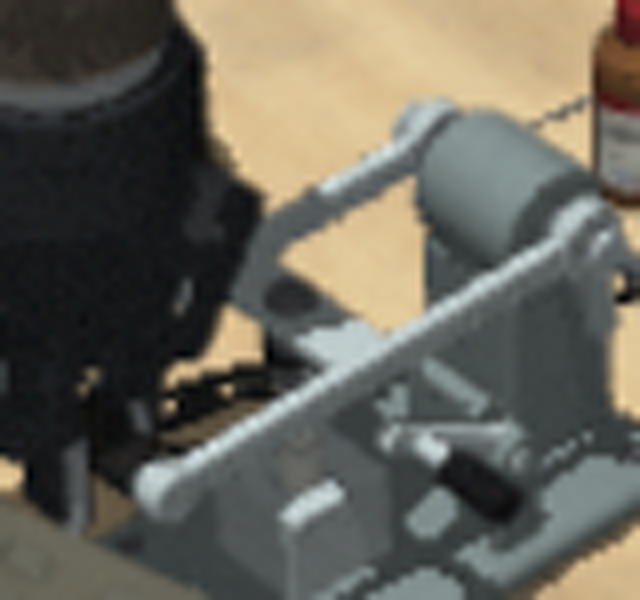

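Picture: lever level, ram pad down over the nest, catch forward and clear. Angle ≈1.757, force rose steeply to 23 N. Hold and see whether it is stable.

Request:
play_rows --moves '[[-1, [0, 0, 0], [0, 0, 0]], [-1, [0, 0, 0], [0, 0, 0]], [-1, [0, 0, 0], [0, 0, 0]], [-1, [0, 0, 0], [0, 0, 0]], [-1, [0, 0, 0], [0, 0, 0]], [-1, [0, 0, 0], [0, 0, 0]]]'

```text
clock: 19.18
eef_pos: [0.3923, 0.2062, 0.0875]
tool_rot: [0.474, 0.88, -0.003, -0.001]
ft_force: [-11.4, -10.7, 23.2]
grip_width: 0.0161
```

Run:
```python
from h import *
go([.563,.316,.268]);s,d=shot("side",11);slope("side",11)
X=cloud(s,d,"side");m=(np.linalg.norm(X[...,:2]-[.4575,-.023],axis=-1)<.02)
hs=cv2.cvtColor(s,cv2.COLOR_RGB2HSV);p=((hs[...,0]>120)&(hs[...,0]<150)&(hs[...,1]>90)).astype(np.uint8)
print([c for c,q in zip(cv2.connectedComponentsWithStats(p)[3],cv2.connectedComponentsWithStats(p)[2]) if 8<q[4]<500])
s0,_=load("side",0);df=cv2.absdiff(s,s0).max(2);print("diff canister",(df[192:224,264:286]>40).sum(),"pen",(df[396:410,315:390]>40).sum())
```

```text
clock 19.1833 pos [0.3923 0.2062 0.0875] F [-11.3754 -10.6535  23.1964] w 0.01606151150332091 
shift cm [ -0.25  20.18 -18.18] j [ 0.4855  0.2575 -0.3764  0.9431 -0.0024  1.4738]
side 11 slope [0.0154 0.1235] phi~ 1.7603690048046075 219
[array([312.9231, 339.4615]), array([321.8824, 353.098 ])]
diff canister 326 pen 0
```

Run:
```python
from h import *
t0,_=load("top",0);t,_=shot("top",12)
print("canister diff top",(cv2.absdiff(t,t0)[258:276,200:222].max(2)>40).sum(),"pen",(cv2.absdiff(t,t0)[210:256,416:430].max(2)>40).sum())
print(bot.get_obs()["ft_force"]); print(bot.job_done())
```

```text
canister diff top 0 pen 0
[-11.5778 -10.0393  23.2681]
the job is handed in; nothing more can be done
None
```

I carried out the whole task in the order asked and handed it in at about 19 s of the 61 s limit, with the arm still holding the lever down. The job gives no verdict, so the result rests on my own checks.

**What I did**
1. I took the proud-stoppered tube from the rack by its stopper head, stood it in the nest and released it with the catch still on.
2. I swung the catch forward with the shut fingers, to about 1.1 rad by eye from the knob position. The lug clears at 0.4.
3. I gripped the lever bar and pulled it down its arc until the ram hit a firm stop.

**Last checks**
- **Lever:** the angle from the side-view slope was about 1.76 rad, which matches "stopper home". The force rose steeply at the end and then held steady for half a second.
- **Tube:** after release its top stood at about 113–115 mm, against 113 mm expected for fully down. This camera measurement is good to about 2 mm.
- **Other objects:** the two purple caps read the same pixel positions as at the start. The pen showed no change in either view, and the canister showed none from the top.

**Where checks were weak or disagreed**
- **Holding force:** about 23 N down plus about 15 N sideways, a little above the suggested 12–20 N. I left it because it was well under the 40 N limit.
- **Stopper:** it was hidden under the ram at the end, so that it is home is inferred from the lever angle and the force, not seen.
- **Canister, side view:** it did show a difference there. I put this down to the gripper blocking the view, since the top view showed it unmoved.
- **Camera disagreement:** the two cameras differed by 2–3 mm throughout.

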